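# Make up two polishing kits

### The job

Make up the two polishing kits, laying each thing flat on the grey patch of its own shape, bars lengthwise along their patches: the black wheel and the green bar go in the yellow tray, and the white wheel, the dark red bar and the paste tin (lid up) in the white tray. Leave the pink wheel, the loupe and the green bur stand where they are.

Things in the scene. Friction and masses are not known exactly. Their poses are not given: they have to be found in the camera images.
- black_wheel_mid (a point): black rubber polishing wheel with a steel hub, diameter 50 mm, 24 mm thick, lying flat on the bench on its side face (axis upright); this point is its centre, 12 mm above its underside; z along its axis
- green_bar_mid (a point): green bar of polishing compound, a box 80 mm long (its x axis), 30 mm wide (y), 26 mm high (z); this point is its centre, 13 mm above its underside
- white_wheel_mid (a point): white felt polishing wheel with a brass hub, diameter 50 mm, 24 mm thick, lying flat on the bench on its side face (axis upright); this point is its centre, 12 mm above its underside; z along its axis
- red_bar_mid (a point): dark red bar of polishing compound, a box 80 mm long (its x axis), 30 mm wide (y), 26 mm high (z); this point is its centre, 13 mm above its underside
- tin_mid (a point): round aluminium paste tin with a copper-coloured lid, diameter 41 mm, 26 mm high, standing upright (z up); this point is its centre, 13 mm above its underside
- yellow_tray: yellow kit tray: fixed, 120 mm (x) by 220 mm (y); floor 5 mm and rim (4 mm thick) 10 mm above the bench; origin under its centre at bench height, z up. Flat grey patches on its floor, all at x = 0, 10 mm larger than their things: 90 x 40 mm oblong, length along x, at y = +55 mm (bar); 60 mm disc at y = -45 mm (wheel)
- white_tray: white kit tray: fixed, 120 mm (x) by 220 mm (y); floor 5 mm and rim (4 mm thick) 10 mm above the bench; origin under its centre at bench height, z up. Flat grey patches on its floor, all at x = 0, 10 mm larger than their things: 90 x 40 mm oblong, length along x, at y = -75 mm (bar); 60 mm disc at y = +5 mm (wheel); 50 mm disc at y = +75 mm (tin)
- pink_wheel_mid (a point): pink polishing wheel with a dark hub, not wanted in either kit: stays where it is; diameter 50 mm, 24 mm thick, lying flat on the bench on its side face (axis upright); this point is its centre, 12 mm above its underside; z along its axis
- loupe_mid (a point): folding steel loupe lying on the bench, a bystander: round lens case of diameter 52 mm with a flat arm reaching 70 mm from its centre along x, 12 mm high; this point is the centre of the lens case, 6 mm up
- bur_stand_mid (a point): round green bur stand with small burs stuck in its top, a bystander: diameter 72 mm, body 38 mm high, burs up to 62 mm; this point is on its axis, 19 mm up
Not all that is in view belongs to the job. What is shaped like the part that bears white_wheel_mid but blue is not meant.

How it is judged:
By the outcome, as a careful person would: the job done as asked, in the order asked, and still so for the second after the job is handed in, with the robot touching nothing.
It also fails if it takes over 102 s, if anything falls off the work surface, if the arm or the gripper's body presses on something with over 40 N, if the wrist force passes 120 N, or if a joint passes its speed limit or range.

### The arm

A 6-joint arm with a two-finger parallel gripper is mounted at the origin on the work surface. World frame = base frame: x ahead of the robot, y to its left, z up, the work surface at z = 0. Lengths are in m, angles in rad, forces in N, time in s.
With the tool pointing down it reaches from about 0.4 to 0.825 m from the base axis. Payload 7 kg.
Tool frame: the origin (TCP) lies on the centre line of the jaws, within the pads' length; the fingertips stand 22 mm ahead of it and the grasp point (between the pads) lies 3 mm ahead of it; z points along the fingers, y is the line along which they close (so a half turn about z gives the same grasp; the last joint's range is limited). The gripper opens to 88 mm and grips with 3 to 60 N. Pads are 19 mm wide; open, the fingers measure 130 mm over their backs; the gripper's body (78 mm by 193 mm) begins 47 mm behind the grasp point.
Start: joints at [1.453, 0.359, 0.012, 0, -1.224, -0.288], TCP at [0.266, 0.62, 0.249] pointing down, gripper open.
Joint ranges: [-3.07, 3.07], [-1.43, 2.12], [-1.02, 1.25], [-3.03, 1.67], [-3.05, -0], [-3.03, 3.03]. Speed limits (rad/s): [2.39, 2.39, 3.01, 3.14, 3.14, 3.14].

### API

Orientations are given as [roll, pitch, yaw] about the fixed x, y, z axes, in that order (R = Rz(yaw) Ry(pitch) Rx(roll)).
In Python, from station import monitor, viewer, order gives the robot as it stands. The module is installed in compiled form; this text tells all that it offers.
- The arm moves only by the tool servo_tool, never from a script. Its argument "targets" is a list of rows, each an object with "angular": the turn, a rotation vector about the tool's x, y, z in degrees, a list of three; "xyz": the shift along the tool's x, y, z in cm, a list of three; "claw": the finger opening in cm, from 0 to 8.76. A call has 1 to 20 rows; each row shifts and turns the commanded pose from where the row before left it, along the tool's axes as they then stand; what a row does not reach is not made up. A row lasts 1/10 s, in which the tool goes at most 50 mm and 8.59 degrees, less where a joint would pass 70% of its speed; a pose out of reach is approached as far as the arm can. A call is refused whole if a number of a shift passes 5 or a number of a turn 8.59, either way. A call with a gripper value outside its range is refused whole. The fingers move at their own pace and stop on an object; "force" is the grip in N (left out, the last holds). Time passes only in rows, so rows that do not move let the fingers close. It gives the time, the measured TCP pose, the force, the opening and the grip force at its end, in the units of the state.
- monitor.get_state(): the state, without advancing time (a new reading comes with each control period).
- viewer.grab_frame(name): name is "scene" or "top" or "wrist"; returns a dict with "color" (480x640x3 uint8, blue, green, red), "fovy" (degrees; the focal length in pixels is half the picture's height over the tangent of half this angle, whatever the lens; pixels are square), "cx", "cy" (the principal point, pixels), "k1" (the pictures are not rectified: a ray, as slopes to the right and down, at radius r is drawn at 1 + k1 r^2 times it, then the intrinsics apply), "R" (3x3) and "t" (3): a world point X has camera coordinates R X + t. Camera axes: x right, y down, z forward; pixel columns grow to the right and rows downward; lengths in m; the calibration is good to about 2 mm. A picture is of the moment at which its call begins. There is no depth.
- order.job_done(): hands the job in; it is judged then, once.
The state is a dict: "t": time; "q": joint angles; "qd": joint speeds; "joint_efforts": joint torques, N m; "eef_pos": TCP position; "ee_rot": TCP orientation; "force": force on the tool from outside, world axes, zero at the start; "moment": the same for the moment, N m; "width": finger opening in m; "gripper_force": force on a finger pad.
Only numpy, scipy, OpenCV 4.12 (cv2) and the standard library are available. Lean on these libraries where they do the work, as an engineer would, in place of code of your own. Each camera call takes 0.05 s, during which the arm holds its last target. There are 200 camera calls.

## Working session

There is one attempt and no reset: what is moved stays moved. The work goes in short steps, Python scripts to look and compute and a tool call to move; the robot and the scene stay as the last step left them, time stands still between calls to the robot, and variables do not carry over. Pictures are saved under pics/ and viewed, at most 14 in all, crops included, and the job is handed in when it is done.

Besides the shell and the picture viewer there is one more tool, called after "Call:" as name([rows], argument=value, ...), one row to a line, values as JSON. servo_tool: Moves the arm, as the interface text tells. Its arguments: {"type":"object","properties":{"targets":{"type":"array"},"force":{"type":"number"}},"required":["targets"]}

```bash
mkdir -p pics
cat > h.py <<'E'
import numpy as np, cv2
from station import monitor, viewer, order
def K(f):
    fl=240/np.tan(np.radians(f["fovy"])/2); return np.array([[fl,0,f["cx"]],[0,fl,f["cy"]],[0,0,1.]])
def ray(f,uv):
    k=np.array([f["k1"],0,0,0,0.])
    n=cv2.undistortPoints(np.array([[uv]],float),K(f),k)[0,0]
    R=np.array(f["R"]);t=np.array(f["t"])
    return -R.T@t, R.T@np.array([n[0],n[1],1])
def onz(f,uv,z):
    c,d=ray(f,uv); return c+d*(z-c[2])/d[2]
def proj(f,X):
    r=cv2.Rodrigues(np.array(f["R"],float))[0]
    return cv2.projectPoints(np.atleast_2d(np.array(X,float)),r,np.array(f["t"],float),K(f),np.array([f["k1"],0,0,0,0.]))[0][:,0]
def tri(obs):
    A=np.zeros((3,3));b=np.zeros(3)
    for f,uv in obs:
        c,d=ray(f,uv);d=d/np.linalg.norm(d);P=np.eye(3)-np.outer(d,d);A+=P;b+=P@c
    return np.linalg.solve(A,b)
def grab(n,tag):
    import pickle
    f=viewer.grab_frame(n);cv2.imwrite(f"pics/{tag}.png",f["color"]);pickle.dump({k:f[k] for k in f},open(f"pics/{tag}.pkl","wb"));return f
def load(tag):
    import pickle;return pickle.load(open(f"pics/{tag}.pkl","rb"))
E
python3 - <<'E'
from h import *
for n in("scene","top","wrist"):
    f=grab(n,n+"0");print(n,f["fovy"],f["k1"],-np.array(f["R"]).T@f["t"])
print(monitor.get_state())
E
```

```text
scene 48.64688611519362 0.0355544907828815 [ 1.10494598 -0.48823318  0.78850957]
top 53.79200980189356 0.037981415811374465 [0.42774626 0.00849942 1.23025624]
wrist 60.219299562072834 -0.008890043378741443 [0.33925267 0.58769033 0.38352209]
{'t': 0.15, 'q': array([ 1.45308536e+00,  3.59252690e-01,  1.12687575e-02, -2.25143352e-04,
       -1.22411636e+00, -2.88129651e-01]), 'qd': array([ 0.00189995, -0.0022403 ,  0.00208166,  0.00163972,  0.00168545,
        0.00088746]), 'joint_efforts': array([ 2.38497843e-03, -5.83277321e+01,  2.93289202e+01,  7.00128704e+00,
        8.73713347e-03, -1.06112459e-04]), 'eef_pos': array([0.26636247, 0.61984905, 0.24782335]), 'ee_rot': array([ 3.14028229e+00, -1.67612199e-04, -4.05917145e-01]), 'force': array([ 6.48991661e-05,  5.78535819e-01, -6.09989308e-01]), 'moment': array([ 0.08224934, -0.01285569,  0.02869501]), 'gripper_force': 0.0, 'width': 0.08773467102420789}
```

View pics/top0.png

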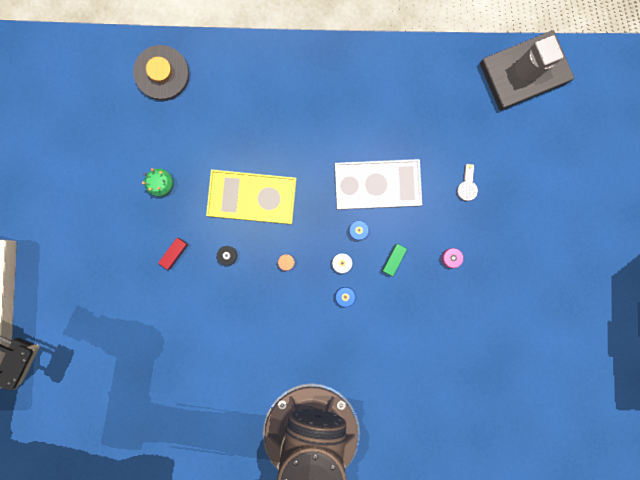

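View pics/scene0.png

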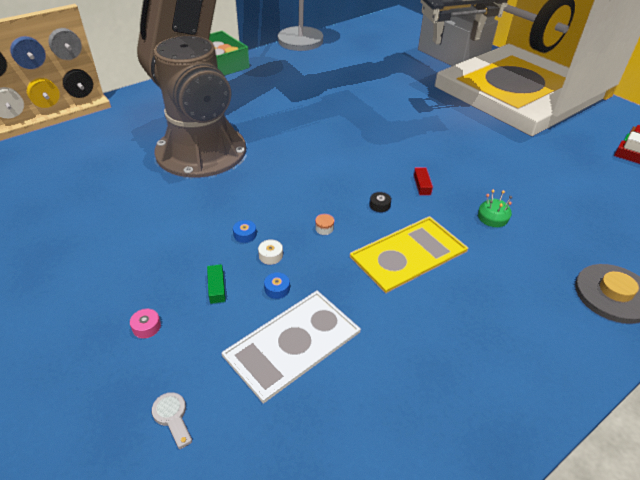

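Top view: black wheel (227,256), tin (286,262), white wheel (342,263), green bar (394,260), red bar (172,253), pink (453,258), stand (157,183), loupe (467,188). Yellow tray is at (251,197) and white tray at (378,185). The wheel-shaped candidates are white (342,263), blue (359,231), blue (345,297), pink (453,258) and black (227,256). White with a brass hub fits white_wheel, and I'll confirm that in a crop. The red thing at the scene's right edge (632,140) is off the work area.

```bash
cat > fit.py <<'E'
from h import *
from scipy.optimize import least_squares
def mask(f,uv,lo,hi,r=40,close=9):
    hsv=cv2.cvtColor(f["color"],cv2.COLOR_BGR2HSV);m=cv2.inRange(hsv,np.array(lo),np.array(hi))
    if lo[0]<0: m|=cv2.inRange(hsv,np.array([180+lo[0],lo[1],lo[2]]),np.array([180,hi[1],hi[2]]))
    w=np.zeros_like(m);cv2.circle(w,tuple(map(int,uv)),r,255,-1);m&=w
    m=cv2.morphologyEx(m,cv2.MORPH_CLOSE,np.ones((close,close),np.uint8))
    n,l,s,c=cv2.connectedComponentsWithStats(m);i=1+np.argmax(s[1:,4]);
    cn=cv2.findContours((l==i).astype(np.uint8),0,1)[0][0]
    return cv2.convexHull(cn)
def mom(h):
    M=cv2.moments(h.astype(np.float32));a=M["m00"]
    return np.array([M["m10"]/a,M["m01"]/a,M["mu20"]/a/8,M["mu11"]/a/8,M["mu02"]/a/8])
def pts(kind,p):
    x,y,z=p[:3]
    if kind[0]=="cyl":
        a=np.linspace(0,2*np.pi,60);r,h=kind[1]/2,kind[2]/2
        P=np.c_[r*np.cos(a),r*np.sin(a)]
    else:
        L,W,H=kind[1:];h=H/2;c,s=np.cos(p[3]),np.sin(p[3])
        P=np.array([[i*L/2,j*W/2] for i in(-1,1) for j in(-1,1)])@np.array([[c,s],[-s,c]])
    return np.vstack([np.c_[P+[x,y],np.full(len(P),z+q)] for q in(-h,h)])
def fit(kind,obs,p0,z=None):  # obs: list of (frame,hull)
    m=[mom(h) for f,h in obs]
    def res(p):
        if z is not None: p=np.r_[p[:2],z,p[3:]]
        return np.concatenate([ (lambda q:(q-mm)[:2] if kind[0]=="cyl" else q-mm)(mom(cv2.convexHull(proj(f,pts(kind,p)).astype(np.float32)))) for (f,h),mm in zip(obs,m)])
    s=least_squares(res,p0,diff_step=1e-3,x_scale=[.1,.1,.1,1][:len(p0)]);return s.x,np.abs(s.fun).max()
def area(kind,f,p): return cv2.contourArea(cv2.convexHull(proj(f,pts(kind,p)).astype(np.float32)))
E
python3 - <<'E'
from fit import *
T,S=load("top0"),load("scene0")
W=("cyl",.05,.024);B=("box",.08,.03,.026);N=("cyl",.041,.026)
ob={"black":(W,(227,256),(381,202),[0,0,0],[180,255,75]),
"green":(B,(394,260),(216,283),[45,100,30],[85,255,255]),
"white":(W,(342,263),(270,251),[0,0,120],[180,80,255]),
"red":(B,(172,253),(423,181),[-10,120,60],[8,255,255]),
"tin":(N,(286,262),(325,225),None,None)}
for n,(k,a,b,lo,hi) in ob.items():
    if lo is None:
        # tin: lid only, copper
        lo,hi=[3,80,80],[18,255,255];k=("cyl",.041,.004)
    h=[mask(f,u,lo,hi,r=26) for f,u in((T,a),(S,b))]
    g=onz(T,a,.013)
    p0=list(g[:2])+[.013]+([0.8 if n=="red" else -0.4] if k[0]=="box" else [])
    if n=="green":p0[3]=-.4
    if n=="red":p0[3]=-.6
    p,e=fit(k,[(T,h[0]),(S,h[1])],p0)
    print(n,p.round(4),"err",round(e,2),[ (cv2.contourArea(q),round(area(k,f,p))) for f,q in((T,h[0]),(S,h[1]))])
# trays
for n,lo,hi,a,b in(("yellow",[22,120,100],[35,255,255],(251,197),(409,252)),("white",[0,0,150],[180,60,255],(378,185),(291,345))):
    cs=[]
    for f,u in((T,a),(S,b)):
        q=mask(f,u,lo,hi,r=80,close=25)
        r=cv2.boxPoints(cv2.minAreaRect(q)) if f is T else cv2.approxPolyDP(q,8,True)[:,0]
        cs.append(r)
    print(n,[onz(T,c,.01)[:2].round(4).tolist() for c in cs[0]],"\n",[onz(S,c,.01)[:2].round(4).tolist() for c in cs[1]])
# patches
for n,a,b in(("y_bar",(231,194),(430,243)),("y_wheel",(268,198),(392,260)),("w_tin",(349,185),(324,320)),("w_wheel",(376,184),(294,340)),("w_bar",(406,183),(259,366))):
    r=[]
    for f,u in((T,a),(S,b)):
        im=f["color"].copy();ff=np.zeros((482,642),np.uint8)
        cv2.floodFill(im,ff,u,0,(14,)*3,(14,)*3,4|cv2.FLOODFILL_FIXED_RANGE|(255<<8))
        q=ff[1:-1,1:-1];M=cv2.moments(q,True);r.append((M["m10"]/M["m00"],M["m01"]/M["m00"],M["m00"]))
    print(n,tri([(T,r[0][:2]),(S,r[1][:2])]).round(4),onz(T,r[0][:2],.005).round(4)[:2],onz(S,r[1][:2],.005).round(4)[:2],r[0][2],r[1][2])
c=T["color"][150:310,130:480];cv2.imwrite("pics/crop0.png",cv2.resize(c,None,fx=2.28,fy=2.28,interpolation=cv2.INTER_CUBIC))
E
```

```text
black [0.4491 0.2148 0.0143] err 1.74 [(127.5, 334), (316.0, 414)]
green [ 0.4418 -0.2087  0.013  -0.4771] err 1.81 [(363.5, 420), (579.5, 646)]
white [ 0.432  -0.074   0.0123] err 0.11 [(316.5, 309), (501.5, 518)]
red [ 0.452   0.3583  0.0115 -0.6103] err 1.38 [(371.5, 472), (348.5, 444)]
tin [0.4329 0.0695 0.021 ] err 0.1 [(179.0, 205), (197.0, 208)]
yellow [[0.5497, 0.2754], [0.6687, 0.2668], [0.6512, 0.0481], [0.5318, 0.0577]] 
 [[0.6705, 0.2645], [0.657, 0.0473], [0.5365, 0.0559], [0.5518, 0.2721]]
white [[0.693, -0.0523], [0.7065, -0.2752], [0.5193, -0.2841], [0.5063, -0.0627]] 
 [[0.5766, -0.0597], [0.6981, -0.0606], [0.7082, -0.2762], [0.5866, -0.2789], [0.554, -0.1149]]
y_bar [0.6063 0.2177 0.0034] [0.6058 0.2171] [0.6076 0.2166] 491.0 482.0
y_wheel [0.5979 0.1175 0.0043] [0.5977 0.1173] [0.5984 0.117 ] 384.0 416.0
w_tin [ 0.635  -0.092   0.0039] [ 0.6346 -0.0921] [ 0.6358 -0.0923] 254.0 399.0
w_wheel [ 0.6388 -0.162   0.0037] [ 0.6384 -0.162 ] [ 0.6398 -0.1623] 378.0 663.0
w_bar [ 0.6436 -0.2419  0.0023] [ 0.6427 -0.242 ] [ 0.6457 -0.2421] 475.0 1001.0
```

View pics/crop0.png

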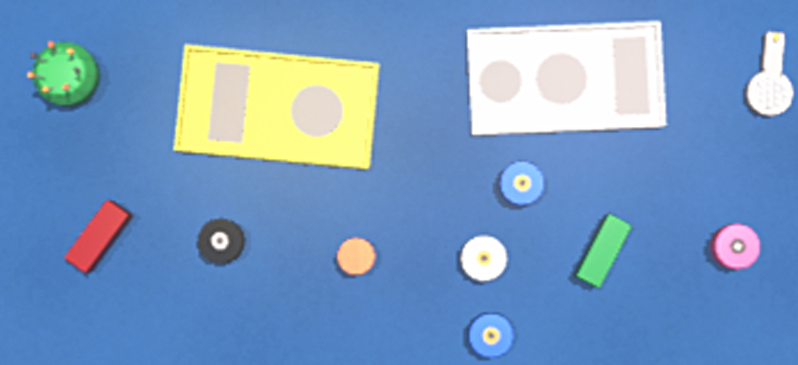

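The crop confirms it: the white wheel with the brass hub is at crop (484,257), i.e. full frame (342,263). Its neighbours at crop (522,184) and (490,336) are blue. I'll tighten the weak masks next.

Run:
```python
from fit import *
T,S=load("top0"),load("scene0")
W=("cyl",.05,.024);B=("box",.08,.03,.026)
for f,u in((T,(394,260)),(T,(172,253)),(T,(227,263)),(S,(381,206))):
    x,y=u;h=cv2.cvtColor(f["color"],cv2.COLOR_BGR2HSV);print([tuple(int(v) for v in h[y,x+d]) for d in range(-20,21,2)])
def sil(f,u,r,t):  # anything that is not bench-blue hue, or very dark
    c=f["color"].astype(int);d=c[...,0]-np.maximum(c[...,2],c[...,1]*.75)
    x0,y0=u;m=((d<t)).astype(np.uint8)*255
    w=np.zeros_like(m);cv2.circle(w,u,r,255,-1);m&=w
    n,l,s,_=cv2.connectedComponentsWithStats(m);i=1+np.argmax(s[1:,4])
    return cv2.convexHull(cv2.findContours((l==i).astype(np.uint8),0,1)[0][0])
for n,k,a,b,p0 in(("black",W,(227,256),(381,202),[.449,.215,.012]),("green",B,(394,260),(216,283),[.442,-.209,.013,-.477]),("red",B,(172,253),(423,181),[.452,.358,.013,-.61])):
  for t in(10,20,30):
    h=[sil(f,u,28,t) for f,u in((T,a),(S,b))]
    p,e=fit(k,list(zip((T,S),h)),p0)
    print(n,t,p.round(4),round(e,2),[(cv2.contourArea(q),round(area(k,f,p))) for f,q in zip((T,S),h)])
```

```text
[(107, 140, 200), (107, 143, 198), (107, 144, 199), (107, 142, 199), (107, 142, 200), (107, 144, 203), (108, 121, 116), (69, 140, 171), (68, 129, 227), (68, 128, 223), (68, 130, 221), (68, 130, 221), (68, 130, 223), (68, 143, 228), (108, 148, 193), (107, 145, 200), (107, 145, 199), (107, 145, 200), (107, 146, 198), (107, 146, 198), (107, 144, 195)]
[(107, 152, 191), (107, 153, 190), (107, 152, 189), (107, 153, 190), (107, 148, 189), (106, 159, 193), (119, 85, 168), (179, 172, 228), (179, 167, 220), (179, 165, 221), (179, 163, 221), (179, 164, 222), (179, 161, 226), (179, 164, 222), (166, 92, 72), (111, 107, 121), (107, 143, 171), (107, 145, 188), (107, 147, 191), (107, 145, 188), (107, 142, 190)]
[(107, 144, 196), (107, 142, 196), (107, 143, 196), (107, 144, 193), (107, 143, 196), (107, 141, 190), (107, 120, 125), (111, 39, 85), (110, 10, 78), (120, 10, 79), (105, 13, 81), (110, 10, 79), (120, 7, 71), (107, 90, 93), (107, 138, 178), (107, 137, 192), (107, 137, 197), (107, 138, 196), (107, 137, 197), (107, 136, 195), (107, 135, 192)]
[(105, 167, 174), (105, 162, 175), (105, 159, 178),
[... 229 characters left out ...]
5, 160, 174), (105, 162, 175), (105, 162, 176)]
black 10 [0.4485 0.221  0.0117] 0.14 [(267.5, 333), (303.0, 410)]
black 20 [0.4485 0.221  0.0115] 0.13 [(279.0, 333), (308.0, 410)]
black 30 [0.4486 0.2209 0.0121] 0.06 [(283.5, 334), (322.5, 411)]
green 10 [ 0.4421 -0.2087  0.0132 -0.4808] 1.82 [(351.5, 421), (579.0, 647)]
green 20 [ 0.4417 -0.2084  0.0127 -0.4845] 1.71 [(373.0, 420), (587.5, 648)]
green 30 [ 0.4418 -0.2083  0.0122 -0.4766] 1.62 [(377.0, 420), (603.5, 645)]
red 10 [ 0.4521  0.3573  0.0133 -0.6228] 1.0 [(426.0, 473), (380.5, 442)]
red 20 [ 0.4517  0.3575  0.013  -0.6192] 0.98 [(437.0, 473), (381.5, 442)]
red 30 [ 0.4515  0.3576  0.0128 -0.617 ] 0.97 [(440.5, 472), (385.5, 442)]
```

Measured heights agree with the text. All grasps are near yaw 0, so tool x = +X, y = -Y and z = down. First I square the yaw, then go above the black wheel.

Call:
servo_tool([
  {"angular": [0, 0, -7.75], "xyz": [0, 0, 0], "claw": 7.5},
  {"angular": [0, 0, -7.75], "xyz": [0, 0, 0], "claw": 7.5},
  {"angular": [0, 0, -7.75], "xyz": [0, 0, 0], "claw": 7.5},
  {"angular": [0, 0, 0], "xyz": [1.52, 3.32, 1.07], "claw": 7.5},
  {"angular": [0, 0, 0], "xyz": [1.52, 3.32, 1.07], "claw": 7.5},
  {"angular": [0, 0, 0], "xyz": [1.52, 3.32, 1.07], "claw": 7.5},
  {"angular": [0, 0, 0], "xyz": [1.52, 3.32, 1.07], "claw": 7.5},
  {"angular": [0, 0, 0], "xyz": [1.52, 3.32, 1.07], "claw": 7.5},
  {"angular": [0, 0, 0], "xyz": [1.52, 3.32, 1.07], "claw": 7.5},
  {"angular": [0, 0, 0], "xyz": [1.52, 3.32, 1.07], "claw": 7.5},
  {"angular": [0, 0, 0], "xyz": [1.52, 3.32, 1.07], "claw": 7.5},
  {"angular": [0, 0, 0], "xyz": [1.52, 3.32, 1.07], "claw": 7.5},
  {"angular": [0, 0, 0], "xyz": [1.52, 3.32, 1.07], "claw": 7.5},
  {"angular": [0, 0, 0], "xyz": [1.52, 3.32, 1.07], "claw": 7.5},
  {"angular": [0, 0, 0], "xyz": [1.52, 3.32, 1.07], "claw": 7.5},
  {"angular": [0, 0, 0], "xyz": [0, 0, 0], "claw": 7.5},
  {"angular": [0, 0, 0], "xyz": [0, 0, 0], "claw": 7.5},
], force=20)

```text
t: 1.85
eef_pos: [0.4491, 0.2209, 0.1199]
ee_rot: [3.141, 0.0, -0.002]
force: [-0.8, 1.1, -0.4]
width: 0.0749
gripper_force: 0.0
```

Run:
```python
from h import *
f=grab("wrist","w1");s=monitor.get_state();print(s["eef_pos"],s["ee_rot"],s["q"].round(2),s["t"])
print(proj(f,[[.4485,.221,.024]]), f["R"],f["t"])
```

```text
[0.44908405 0.22180449 0.1202553 ] [-3.14150623e+00 -2.04176662e-04 -7.16644213e-04] [ 0.85  0.2  -0.54  0.   -0.83  0.72] 1.9
[[316.01930127 255.15171119]] [[-1.08839812e-03 -9.99999274e-01  5.17623391e-04]
 [-9.56582183e-01  1.19200978e-03  2.91460298e-01]
 [-2.91460703e-01 -1.77924474e-04 -9.56582786e-01]] [0.2201285  0.43068728 0.39863983]
```

View pics/w1.png

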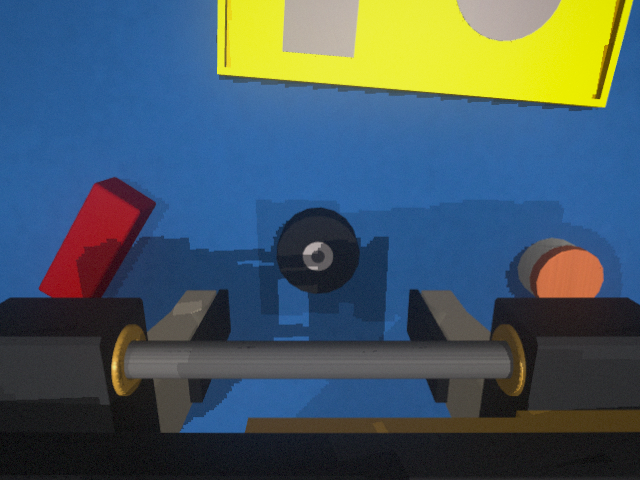

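Wrist view: the black wheel's hub is at (318,256) against a predicted (316,255), about 1 mm off. I'll descend and grip.

Call:
servo_tool([
  {"angular": [0, 0, 0], "xyz": [0, 0.1, 3], "claw": 7.5},
  {"angular": [0, 0, 0], "xyz": [0, 0, 3], "claw": 7.5},
  {"angular": [0, 0, 0], "xyz": [0, 0, 2], "claw": 7.5},
  {"angular": [0, 0, 0], "xyz": [0, 0, 1.1], "claw": 7.5},
  {"angular": [0, 0, 0], "xyz": [0, 0, 0], "claw": 7.5},
  {"angular": [0, 0, 0], "xyz": [0, 0, 0], "claw": 4},
  {"angular": [0, 0, 0], "xyz": [0, 0, 0], "claw": 4},
  {"angular": [0, 0, 0], "xyz": [0, 0, 0], "claw": 4},
  {"angular": [0, 0, 0], "xyz": [0, 0, 0], "claw": 4},
  {"angular": [0, 0, 0], "xyz": [0, 0, 0], "claw": 4},
  {"angular": [0, 0, 0], "xyz": [0, 0, 0], "claw": 4},
  {"angular": [0, 0, 0], "xyz": [0, 0, -2], "claw": 4},
  {"angular": [0, 0, 0], "xyz": [0, 0, -3], "claw": 4},
  {"angular": [0, 0, 0], "xyz": [0, 0, -3], "claw": 4},
  {"angular": [0, 0, 0], "xyz": [0, 0, 0], "claw": 4},
], force=20)

```text
t: 3.4
eef_pos: [0.4507, 0.2223, 0.113]
ee_rot: [-3.137, -0.005, 0.001]
force: [0.9, 1.0, -0.8]
width: 0.0488
gripper_force: 20.0
```

Call:
servo_tool([
  {"angular": [0, 0, 0], "xyz": [3, 2.08, 0], "claw": 4},
  {"angular": [0, 0, 0], "xyz": [3, 2.08, 0], "claw": 4},
  {"angular": [0, 0, 0], "xyz": [3, 2.08, 0], "claw": 4},
  {"angular": [0, 0, 0], "xyz": [3, 2.08, 0], "claw": 4},
  {"angular": [0, 0, 0], "xyz": [2.9, 2.08, 0], "claw": 4},
  {"angular": [0, 0, 0], "xyz": [0, 0, 0], "claw": 4},
  {"angular": [0, 0, 0], "xyz": [0, 0, 0], "claw": 4},
  {"angular": [0, 0, 0], "xyz": [0, 0, 0], "claw": 4},
])

```text
t: 4.2
eef_pos: [0.597, 0.1168, 0.1086]
ee_rot: [3.141, 0.001, -0.0]
force: [-0.7, 0.8, -0.4]
width: 0.0493
gripper_force: 20.0
```

Run:
```python
from h import *
f=grab("wrist","w2");s=monitor.get_state();print(s["eef_pos"],s["ee_rot"],s["t"])
for i in range(3):
  f=viewer.grab_frame("wrist");print(monitor.get_state()["eef_pos"])
print(proj(f,[[.598,.1173,.005]]),proj(f,[s["eef_pos"]+[0,0,.024-.029]]))
```

```text
[0.59698216 0.11706215 0.1088622 ] [3.14143699e+00 7.44973746e-04 4.34514938e-04] 4.25
[0.59708115 0.11726573 0.10911466]
[0.5972015  0.11740935 0.10930425]
[0.59736254 0.11739935 0.10941333]
[[316.51876673 248.63745716]] [[316.05116587 331.50428814]]
```

View pics/w2.png

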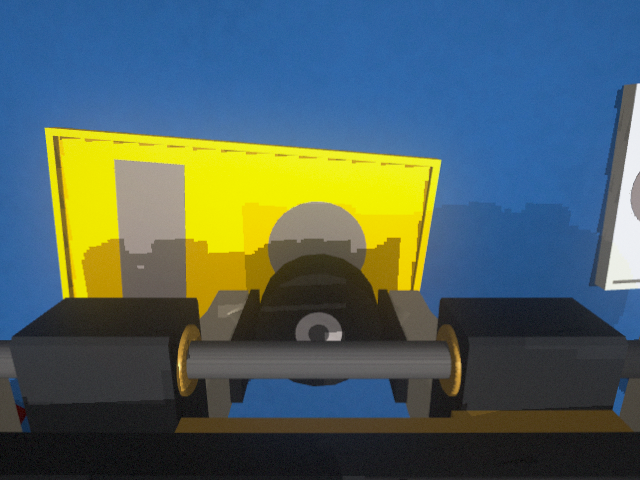

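Wrist view: the disc patch is centred near (318,248), and the held wheel's hub at (319,333) is aligned with it. I'll lower it.

Call:
servo_tool([
  {"angular": [0, 0, 0], "xyz": [0, 0, 3], "claw": 4},
  {"angular": [0, 0, 0], "xyz": [0, 0, 2.5], "claw": 4},
  {"angular": [0, 0, 0], "xyz": [0, 0, 1.2], "claw": 4},
  {"angular": [0, 0, 0], "xyz": [0, 0, 0.4], "claw": 4},
  {"angular": [0, 0, 0], "xyz": [0, 0, 0.2], "claw": 4},
  {"angular": [0, 0, 0], "xyz": [0, 0, 0.1], "claw": 4},
  {"angular": [0, 0, 0], "xyz": [0, 0, 0], "claw": 4},
  {"angular": [0, 0, 0], "xyz": [0, 0, 0], "claw": 4},
])

```text
t: 5.2
eef_pos: [0.5983, 0.117, 0.036]
ee_rot: [-3.141, -0.001, 0.0]
force: [0.5, -0.2, 0.3]
width: 0.0491
gripper_force: 20.0
```

Call:
servo_tool([
  {"angular": [0, 0, 0], "xyz": [0, 0, 0.1], "claw": 4},
  {"angular": [0, 0, 0], "xyz": [0, 0, 0], "claw": 6.2},
  {"angular": [0, 0, 0], "xyz": [0, 0, 0], "claw": 6.2},
  {"angular": [0, 0, 0], "xyz": [0, 0, 0], "claw": 6.2},
  {"angular": [0, 0, 0], "xyz": [0, 0, -2], "claw": 6.2},
  {"angular": [0, 0, 0], "xyz": [0, 0, -3], "claw": 6.2},
  {"angular": [0, 0, 0], "xyz": [0, 0, -3.5], "claw": 6.2},
  {"angular": [0, 0, 0], "xyz": [-1.56, 3.25, 0], "claw": 6.2},
  {"angular": [0, 0, 0], "xyz": [-1.56, 3.25, 0], "claw": 6.2},
  {"angular": [0, 0, 0], "xyz": [-1.56, 3.25, 0], "claw": 6.2},
  {"angular": [0, 0, 0], "xyz": [-1.56, 3.25, 0], "claw": 6.2},
  {"angular": [0, 0, 0], "xyz": [-1.56, 3.25, 0], "claw": 6.2},
  {"angular": [0, 0, 0], "xyz": [-1.56, 3.25, 0], "claw": 6.2},
  {"angular": [0, 0, 0], "xyz": [-1.56, 3.25, 0], "claw": 6.2},
  {"angular": [0, 0, 0], "xyz": [-1.56, 3.25, 0], "claw": 6.2},
  {"angular": [0, 0, 0], "xyz": [-1.56, 3.25, 0], "claw": 6.2},
  {"angular": [0, 0, 0], "xyz": [-1.56, 3.25, 0], "claw": 6.2},
])

```text
t: 6.9
eef_pos: [0.4411, -0.2094, 0.1194]
ee_rot: [3.142, -0.0, 0.0]
force: [1.7, 0.0, 0.2]
width: 0.0621
gripper_force: 0.0
```

Call:
servo_tool([
  {"angular": [0, 0, 6.9], "xyz": [0, 0, 0], "claw": 6.2},
  {"angular": [0, 0, 6.9], "xyz": [0, 0, 0], "claw": 6.2},
  {"angular": [0, 0, 6.9], "xyz": [0, 0, 0], "claw": 6.2},
  {"angular": [0, 0, 6.8], "xyz": [0, 0, 0], "claw": 6.2},
  {"angular": [0, 0, 0], "xyz": [0, 0, 0], "claw": 6.2},
  {"angular": [0, 0, 0], "xyz": [0, 0, 0], "claw": 6.2},
  {"angular": [0, 0, 0], "xyz": [0, 0, 0], "claw": 6.2},
])

```text
t: 7.6
eef_pos: [0.4419, -0.2082, 0.1192]
ee_rot: [3.142, 0.0, -0.477]
force: [0.4, 0.3, 0.6]
width: 0.0618
gripper_force: 0.0
```

Run:
```python
from fit import *
T=grab("top","top2");f=grab("wrist","w3");s=monitor.get_state();print(s["eef_pos"],s["ee_rot"],s["t"])
print(proj(f,[[.4418,-.2084,.026]]))
k=("box",.08,.03,.026)
h=mask(f,proj(f,[[.4418,-.2084,.013]])[0],[45,80,30],[85,255,255],r=130,close=3)
print(h[:,0].min(0),h[:,0].max(0));p,e=fit(k,[(f,h)],[.4418,-.2084,.013,-.48],z=.013);print(p.round(4),e,cv2.contourArea(h),area(k,f,np.r_[p[:2],.013,p[3]]))
a=f["color"];b=T["color"][160:240,190:350];cv2.imwrite("pics/c3.png",np.hstack([cv2.resize(a,(480,360)),cv2.resize(b,(320,160)) if 0 else cv2.copyMakeBorder(cv2.resize(b,(320,160)),0,200,0,0,0)]))
```

```text
[ 0.44188891 -0.20821834  0.11917142] [ 3.14158462e+00 -2.22981091e-05 -4.78271198e-01] 7.7
[[317.10530075 256.54258808]]
[293 183] [344 316]
[ 0.4395 -0.2082  0.013  -0.4736] 11.174803596809909 6618.5 6985.00761291082
```

View pics/c3.png

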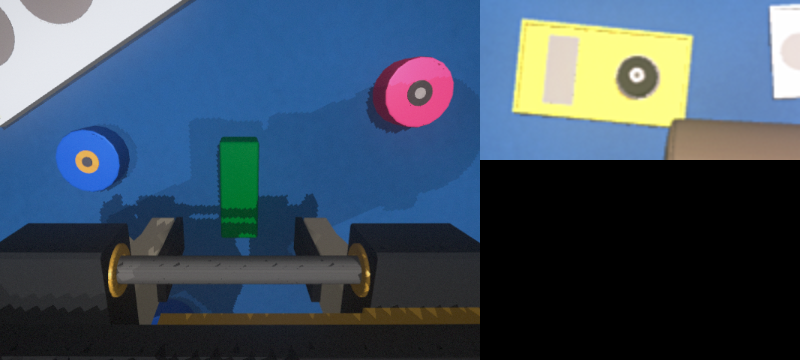

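Wrist view: the green bar is centred between the fingers and aligned at (239,188) in the scaled picture. Top crop: the black wheel sits on its disc patch. I'll grip the bar.

Call:
servo_tool([
  {"angular": [0, 0, 0], "xyz": [0, 0, 3], "claw": 6.2},
  {"angular": [0, 0, 0], "xyz": [0, 0, 3], "claw": 6.2},
  {"angular": [0, 0, 0], "xyz": [0, 0, 2], "claw": 6.2},
  {"angular": [0, 0, 0], "xyz": [0, 0, 1], "claw": 6.2},
  {"angular": [0, 0, 0], "xyz": [0, 0, 0], "claw": 6.2},
  {"angular": [0, 0, 0], "xyz": [0, 0, 0], "claw": 2},
  {"angular": [0, 0, 0], "xyz": [0, 0, 0], "claw": 2},
  {"angular": [0, 0, 0], "xyz": [0, 0, 0], "claw": 2},
  {"angular": [0, 0, 0], "xyz": [0, 0, 0], "claw": 2},
  {"angular": [0, 0, 0], "xyz": [0, 0, 0], "claw": 2},
  {"angular": [0, 0, 0], "xyz": [0, 0, 0], "claw": 2},
  {"angular": [0, 0, 0], "xyz": [0, 0, 0], "claw": 2},
  {"angular": [0, 0, 0], "xyz": [0, 0, -2], "claw": 2},
  {"angular": [0, 0, 0], "xyz": [0, 0, -3], "claw": 2},
  {"angular": [0, 0, 0], "xyz": [0, 0, -3], "claw": 2},
  {"angular": [0, 0, -6.9], "xyz": [0, 0, 0], "claw": 2},
  {"angular": [0, 0, -6.9], "xyz": [0, 0, 0], "claw": 2},
  {"angular": [0, 0, -6.9], "xyz": [0, 0, 0], "claw": 2},
  {"angular": [0, 0, -6.8], "xyz": [0, 0, 0], "claw": 2},
  {"angular": [0, 0, 0], "xyz": [0, 0, 0], "claw": 2},
], force=25)

```text
t: 9.7
eef_pos: [0.4415, -0.2082, 0.109]
ee_rot: [-3.141, 0.0, 0.002]
force: [-0.4, 0.5, -1.0]
width: 0.0301
gripper_force: 25.0
```

Call:
servo_tool([
  {"angular": [0, 0, 0], "xyz": [1.26, -3.27, 0], "claw": 2},
  {"angular": [0, 0, 0], "xyz": [1.26, -3.27, 0], "claw": 2},
  {"angular": [0, 0, 0], "xyz": [1.26, -3.27, 0], "claw": 2},
  {"angular": [0, 0, 0], "xyz": [1.26, -3.27, 0], "claw": 2},
  {"angular": [0, 0, 0], "xyz": [1.26, -3.27, 0], "claw": 2},
  {"angular": [0, 0, 0], "xyz": [1.26, -3.27, 0], "claw": 2},
  {"angular": [0, 0, 0], "xyz": [1.26, -3.27, 0], "claw": 2},
  {"angular": [0, 0, 0], "xyz": [1.26, -3.27, 0], "claw": 2},
  {"angular": [0, 0, 0], "xyz": [1.26, -3.27, 0], "claw": 2},
  {"angular": [0, 0, 0], "xyz": [1.26, -3.27, 0], "claw": 2},
  {"angular": [0, 0, 0], "xyz": [1.26, -3.27, 0], "claw": 2},
  {"angular": [0, 0, 0], "xyz": [1.26, -3.27, 0], "claw": 2},
  {"angular": [0, 0, 0], "xyz": [1.26, -3.27, 0], "claw": 2},
  {"angular": [0, 0, 4.7], "xyz": [0, 0, 0], "claw": 2},
  {"angular": [0, 0, 0], "xyz": [0, 0, 0], "claw": 2},
  {"angular": [0, 0, 0], "xyz": [0, 0, 0], "claw": 2},
  {"angular": [0, 0, 0], "xyz": [0, 0, 0], "claw": 2},
])

```text
t: 11.4
eef_pos: [0.6054, 0.2161, 0.1091]
ee_rot: [3.141, 0.0, -0.082]
force: [-0.2, 0.5, -0.2]
width: 0.0298
gripper_force: 25.0
```

Run:
```python
from h import *
f=grab("wrist","w4");T=grab("top","top4");S=grab("scene","scene4");s=monitor.get_state();print(s["eef_pos"],s["ee_rot"],s["t"])
p=s["eef_pos"]-[0,0,.003];c,d=np.cos(-.082),np.sin(-.082)
for sg in(-1,1):print(proj(f,[p+[sg*.04*c,sg*.04*d,0]]),proj(T,[p+[sg*.04*c,sg*.04*d,0]]))
a=cv2.resize(f["color"],(480,360));b=S["color"][140:320,320:480];cv2.imwrite("pics/c4.png",np.hstack([a,cv2.resize(b,(320,360))]))
```

```text
[0.60562367 0.2162946  0.10939028] [-3.14142958e+00 -1.61298836e-04 -8.24551369e-02] 11.55
[[314.82052573 422.0682925 ]] [[221.27228189 204.97486706]]
[[314.397076   231.79610948]] [[224.72604978 171.69946585]]
```

View pics/c4.png

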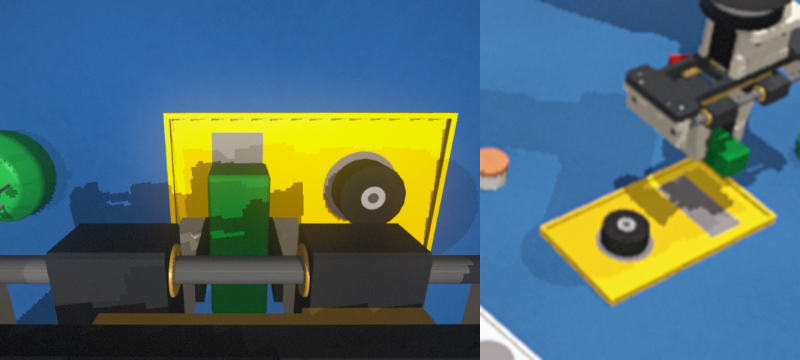

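Wrist view: the green bar is held and aligned, with its far top edge at row ~237 against a predicted 232, so it sits about 2 mm nearer. The patch lies below it at (237,150) in the scaled picture. I'll shift 2.5 mm forward and lower.

Call:
servo_tool([
  {"angular": [0, 0, 0], "xyz": [0.25, -0.1, 3], "claw": 2},
  {"angular": [0, 0, 0], "xyz": [0, 0, 2.5], "claw": 2},
  {"angular": [0, 0, 0], "xyz": [0, 0, 1.2], "claw": 2},
  {"angular": [0, 0, 0], "xyz": [0, 0, 0.5], "claw": 2},
  {"angular": [0, 0, 0], "xyz": [0, 0, 0.2], "claw": 2},
  {"angular": [0, 0, 0], "xyz": [0, 0, 0.1], "claw": 2},
  {"angular": [0, 0, 0], "xyz": [0, 0, 0], "claw": 2},
  {"angular": [0, 0, 0], "xyz": [0, 0, 0], "claw": 4.4},
  {"angular": [0, 0, 0], "xyz": [0, 0, 0], "claw": 4.4},
  {"angular": [0, 0, 0], "xyz": [0, 0, 0], "claw": 4.4},
  {"angular": [0, 0, 0], "xyz": [0, 0, -2], "claw": 4.4},
  {"angular": [0, 0, 0], "xyz": [0, 0, -3], "claw": 4.4},
  {"angular": [0, 0, 0], "xyz": [0, 0, -3.5], "claw": 4.4},
  {"angular": [0, 0, -4.7], "xyz": [0, 0, 0], "claw": 7.5},
])

```text
t: 12.95
eef_pos: [0.611, 0.2191, 0.1249]
ee_rot: [-3.138, -0.008, 0.002]
force: [-0.1, 0.1, 0.3]
width: 0.0482
gripper_force: 0.0
```

Call:
servo_tool([
  {"angular": [0, 0, 0], "xyz": [-1.96, 3.23, 0], "claw": 7.5},
  {"angular": [0, 0, 0], "xyz": [-1.96, 3.23, 0], "claw": 7.5},
  {"angular": [0, 0, 0], "xyz": [-1.96, 3.23, 0], "claw": 7.5},
  {"angular": [0, 0, 0], "xyz": [-1.96, 3.23, 0], "claw": 7.5},
  {"angular": [0, 0, 0], "xyz": [-1.96, 3.23, 0], "claw": 7.5},
  {"angular": [0, 0, 0], "xyz": [-1.96, 3.23, 0], "claw": 7.5},
  {"angular": [0, 0, 0], "xyz": [-1.96, 3.23, 0], "claw": 7.5},
  {"angular": [0, 0, 0], "xyz": [-1.96, 3.23, 0], "claw": 7.5},
  {"angular": [0, 0, 0], "xyz": [-1.96, 3.23, 0], "claw": 7.5},
  {"angular": [0, 0, 0], "xyz": [0, 0, 0], "claw": 7.5},
  {"angular": [0, 0, 0], "xyz": [0, 0, 0], "claw": 7.5},
  {"angular": [0, 0, 0], "xyz": [0, 0, 0], "claw": 7.5},
])

```text
t: 14.15
eef_pos: [0.4326, -0.0727, 0.1196]
ee_rot: [-3.141, -0.001, 0.0]
force: [0.1, -0.7, 0.2]
width: 0.0746
gripper_force: 0.0
```

Run:
```python
from fit import *
T=grab("top","top5");S=grab("scene","scene5");f=grab("wrist","w5");s=monitor.get_state();print(s["eef_pos"],s["ee_rot"],s["t"])
h=mask(f,proj(f,[[.432,-.074,.012]])[0],[0,0,110],[180,70,255],r=60,close=9);print(fit(("cyl",.05,.024),[(f,h)],[.432,-.074,.012],z=.012),proj(f,[[.432,-.074,.024]]),mom(h)[:2])
a=cv2.resize(f["color"],(480,360));b=S["color"][190:300,340:480];c=T["color"][160:240,190:310]
cv2.imwrite("pics/c5.png",np.hstack([a,np.vstack([cv2.resize(b,(320,180)),cv2.resize(c,(320,180))])]))
```

```text
[ 0.43238448 -0.07244514  0.11916184] [ 3.14156544e+00 -1.17128544e-04  1.01564743e-03] 14.3
(array([ 0.43192237, -0.07454269,  0.012     ]), np.float64(2.727097125898581e-06)) [[318.90033609 255.49119852]] [319.77716471 250.56314591]
```

View pics/c5.png

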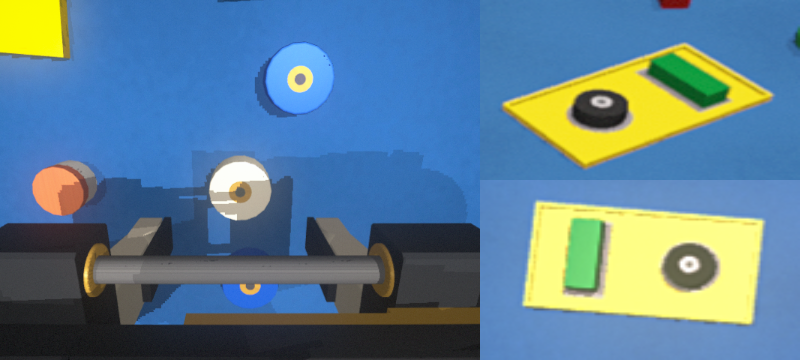

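Yellow tray is done: the green bar and black wheel both lie on their patches. The white wheel (brass hub) is at (239,191) in the scaled wrist picture, between the fingers. I'll grip it, carry it and hover over its patch.

Call:
servo_tool([
  {"angular": [0, 0, 0], "xyz": [0, 0.2, 3], "claw": 7.5},
  {"angular": [0, 0, 0], "xyz": [0, 0, 3], "claw": 7.5},
  {"angular": [0, 0, 0], "xyz": [0, 0, 2], "claw": 7.5},
  {"angular": [0, 0, 0], "xyz": [0, 0, 1], "claw": 7.5},
  {"angular": [0, 0, 0], "xyz": [0, 0, 0], "claw": 7.5},
  {"angular": [0, 0, 0], "xyz": [0, 0, 0], "claw": 4},
  {"angular": [0, 0, 0], "xyz": [0, 0, 0], "claw": 4},
  {"angular": [0, 0, 0], "xyz": [0, 0, 0], "claw": 4},
  {"angular": [0, 0, 0], "xyz": [0, 0, 0], "claw": 4},
  {"angular": [0, 0, 0], "xyz": [0, 0, 0], "claw": 4},
  {"angular": [0, 0, 0], "xyz": [0, 0, 0], "claw": 4},
  {"angular": [0, 0, 0], "xyz": [0, 0, -2], "claw": 4},
  {"angular": [0, 0, 0], "xyz": [0, 0, -3], "claw": 4},
  {"angular": [0, 0, 0], "xyz": [0, 0, -3], "claw": 4},
  {"angular": [0, 0, 0], "xyz": [0, 0, 0], "claw": 4},
], force=20)

```text
t: 15.8
eef_pos: [0.4342, -0.0747, 0.1128]
ee_rot: [-3.14, -0.007, 0.001]
force: [0.5, 0.9, -0.3]
width: 0.0492
gripper_force: 20.0
```

Call:
servo_tool([
  {"angular": [0, 0, 0], "xyz": [2.95, 1.26, 0], "claw": 4},
  {"angular": [0, 0, 0], "xyz": [2.95, 1.26, 0], "claw": 4},
  {"angular": [0, 0, 0], "xyz": [2.95, 1.26, 0], "claw": 4},
  {"angular": [0, 0, 0], "xyz": [2.95, 1.26, 0], "claw": 4},
  {"angular": [0, 0, 0], "xyz": [2.95, 1.26, 0], "claw": 4},
  {"angular": [0, 0, 0], "xyz": [2.95, 1.26, 0], "claw": 4},
  {"angular": [0, 0, 0], "xyz": [2.95, 1.26, 0], "claw": 4},
  {"angular": [0, 0, 0], "xyz": [0, 0, 0], "claw": 4},
  {"angular": [0, 0, 0], "xyz": [0, 0, 0], "claw": 4},
  {"angular": [0, 0, 0], "xyz": [0, 0, 0], "claw": 4},
])

```text
t: 16.8
eef_pos: [0.6372, -0.163, 0.1085]
ee_rot: [-3.141, 0.001, -0.0]
force: [0.2, 0.1, -0.7]
width: 0.049
gripper_force: 20.0
```

Run:
```python
from h import *
f=grab("wrist","w6");s=monitor.get_state();print(s["eef_pos"],s["ee_rot"],s["t"])
print(proj(f,[[.639,-.162,.005],s["eef_pos"]+[0,0,-.005]]))
cv2.imwrite("pics/c6.png",cv2.resize(f["color"],(480,360)))
```

```text
[ 0.63731975 -0.16292027  0.10891068] [-3.14140075e+00  8.08985482e-04  1.31943976e-04] 16.85
[[314.6731145  247.20453943]
 [314.86015396 331.75329624]]
```

View pics/c6.png

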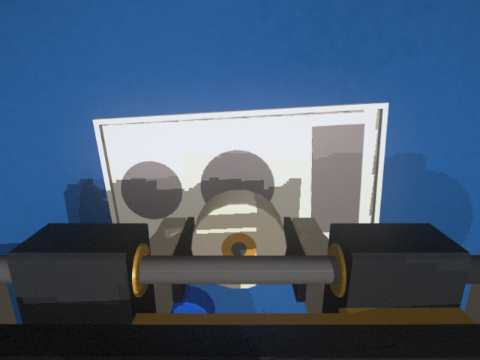

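Wrist view: the patch is at about (237,187) and the held hub at (239,247) in the scaled picture, aligned within about 1.5 mm. I'll lower it.

Call:
servo_tool([
  {"angular": [0, 0, 0], "xyz": [0.1, -0.15, 3], "claw": 4},
  {"angular": [0, 0, 0], "xyz": [0, 0, 2.5], "claw": 4},
  {"angular": [0, 0, 0], "xyz": [0, 0, 1.2], "claw": 4},
  {"angular": [0, 0, 0], "xyz": [0, 0, 0.5], "claw": 4},
  {"angular": [0, 0, 0], "xyz": [0, 0, 0.2], "claw": 4},
  {"angular": [0, 0, 0], "xyz": [0, 0, 0.1], "claw": 4},
  {"angular": [0, 0, 0], "xyz": [0, 0, 0], "claw": 4},
  {"angular": [0, 0, 0], "xyz": [0, 0, 0], "claw": 6.2},
  {"angular": [0, 0, 0], "xyz": [0, 0, 0], "claw": 6.2},
  {"angular": [0, 0, 0], "xyz": [0, 0, 0], "claw": 6.2},
  {"angular": [0, 0, 0], "xyz": [0, 0, -2], "claw": 6.2},
  {"angular": [0, 0, 0], "xyz": [0, 0, -3], "claw": 6.2},
  {"angular": [0, 0, 0], "xyz": [0, 0, -3.5], "claw": 6.2},
  {"angular": [0, 0, 0], "xyz": [0, 0, 0], "claw": 6.2},
  {"angular": [0, 0, 0], "xyz": [0, 0, 0], "claw": 6.2},
])

```text
t: 18.35
eef_pos: [0.6399, -0.1617, 0.1204]
ee_rot: [-3.141, -0.002, -0.0]
force: [0.0, -0.7, -0.8]
width: 0.062
gripper_force: 0.0
```

Call:
servo_tool([
  {"angular": [0, 0, 0], "xyz": [-1.17, -3.24, 0], "claw": 6.2},
  {"angular": [0, 0, 0], "xyz": [-1.17, -3.24, 0], "claw": 6.2},
  {"angular": [0, 0, 0], "xyz": [-1.17, -3.24, 0], "claw": 6.2},
  {"angular": [0, 0, 0], "xyz": [-1.17, -3.24, 0], "claw": 6.2},
  {"angular": [0, 0, 0], "xyz": [-1.17, -3.24, 0], "claw": 6.2},
  {"angular": [0, 0, 0], "xyz": [-1.17, -3.24, 0], "claw": 6.2},
  {"angular": [0, 0, 0], "xyz": [-1.17, -3.24, 0], "claw": 6.2},
  {"angular": [0, 0, 0], "xyz": [-1.17, -3.24, 0], "claw": 6.2},
  {"angular": [0, 0, 0], "xyz": [-1.17, -3.24, 0], "claw": 6.2},
  {"angular": [0, 0, 0], "xyz": [-1.17, -3.24, 0], "claw": 6.2},
  {"angular": [0, 0, 0], "xyz": [-1.17, -3.24, 0], "claw": 6.2},
  {"angular": [0, 0, 0], "xyz": [-1.17, -3.24, 0], "claw": 6.2},
  {"angular": [0, 0, 0], "xyz": [-1.17, -3.24, 0], "claw": 6.2},
  {"angular": [0, 0, 0], "xyz": [-1.17, -3.24, 0], "claw": 6.2},
  {"angular": [0, 0, 0], "xyz": [-1.17, -3.24, 0], "claw": 6.2},
  {"angular": [0, 0, 0], "xyz": [-1.17, -3.24, 0], "claw": 6.2},
])

```text
t: 19.95
eef_pos: [0.451, 0.3573, 0.118]
ee_rot: [3.14, 0.001, -0.0]
force: [0.6, 0.3, -0.1]
width: 0.0621
gripper_force: 0.0
```

Call:
servo_tool([
  {"angular": [0, 0, 7.1], "xyz": [0, 0, 0], "claw": 6.2},
  {"angular": [0, 0, 7.1], "xyz": [0, 0, 0], "claw": 6.2},
  {"angular": [0, 0, 7.1], "xyz": [0, 0, 0], "claw": 6.2},
  {"angular": [0, 0, 7.1], "xyz": [0, 0, 0], "claw": 6.2},
  {"angular": [0, 0, 7.1], "xyz": [0, 0, 0], "claw": 6.2},
  {"angular": [0, 0, 0], "xyz": [0, 0, 0], "claw": 6.2},
  {"angular": [0, 0, 0], "xyz": [0, 0, 0], "claw": 6.2},
  {"angular": [0, 0, 0], "xyz": [0, 0, 0], "claw": 6.2},
])

```text
t: 20.75
eef_pos: [0.452, 0.3564, 0.1187]
ee_rot: [3.141, 0.0, -0.617]
force: [0.6, -0.2, 0.2]
width: 0.0621
gripper_force: 0.0
```

Run:
```python
from fit import *
T=grab("top","top7");f=grab("wrist","w7");s=monitor.get_state();print(s["eef_pos"],s["ee_rot"],s["t"])
k=("box",.08,.03,.026)
print(proj(f,pts(k,[.4517,.3575,.013,-.62])).round())
a=cv2.resize(f["color"],(480,360));c=T["color"][145:225,320:440]
cv2.imwrite("pics/c7.png",np.hstack([a,cv2.copyMakeBorder(cv2.resize(c,(320,213)),0,147,0,0,0)]))
```

```text
[0.45208001 0.35655098 0.11897162] [ 3.14129493e+00  1.03432332e-05 -6.17933161e-01] 20.85
[[338. 302.]
 [294. 301.]
 [340. 183.]
 [292. 183.]
 [340. 320.]
 [291. 320.]
 [343. 191.]
 [289. 190.]]
```

View pics/c7.png

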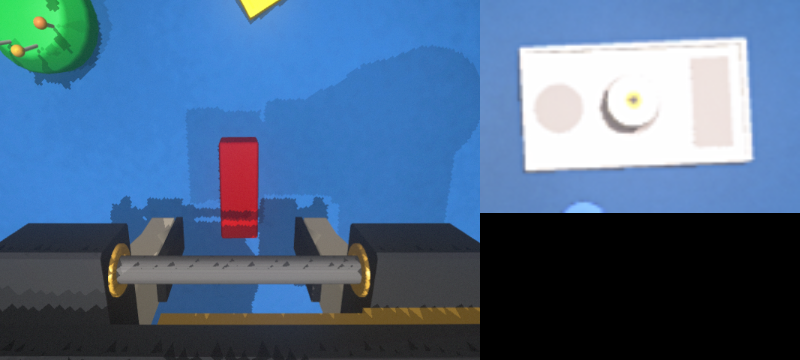

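Wrist view: the red bar spans columns 219–258 (scaled), as predicted, and is aligned. Top crop: the white wheel sits on the middle patch. I'll grip the red bar and carry it.

Call:
servo_tool([
  {"angular": [0, 0, 0], "xyz": [0, 0, 3], "claw": 6.2},
  {"angular": [0, 0, 0], "xyz": [0, 0, 3], "claw": 6.2},
  {"angular": [0, 0, 0], "xyz": [0, 0, 2], "claw": 6.2},
  {"angular": [0, 0, 0], "xyz": [0, 0, 1], "claw": 6.2},
  {"angular": [0, 0, 0], "xyz": [0, 0, 0], "claw": 6.2},
  {"angular": [0, 0, 0], "xyz": [0, 0, 0], "claw": 2},
  {"angular": [0, 0, 0], "xyz": [0, 0, 0], "claw": 2},
  {"angular": [0, 0, 0], "xyz": [0, 0, 0], "claw": 2},
  {"angular": [0, 0, 0], "xyz": [0, 0, 0], "claw": 2},
  {"angular": [0, 0, 0], "xyz": [0, 0, 0], "claw": 2},
  {"angular": [0, 0, 0], "xyz": [0, 0, 0], "claw": 2},
  {"angular": [0, 0, 0], "xyz": [0, 0, -2], "claw": 2},
  {"angular": [0, 0, 0], "xyz": [0, 0, -3], "claw": 2},
  {"angular": [0, 0, 0], "xyz": [0, 0, -3], "claw": 2},
  {"angular": [0, 0, -7.1], "xyz": [0, 0, 0], "claw": 2},
  {"angular": [0, 0, -7.1], "xyz": [0, 0, 0], "claw": 2},
  {"angular": [0, 0, -7.1], "xyz": [0, 0, 0], "claw": 2},
  {"angular": [0, 0, -7.1], "xyz": [0, 0, 0], "claw": 2},
  {"angular": [0, 0, -7.1], "xyz": [0, 0, 0], "claw": 2},
  {"angular": [0, 0, 0], "xyz": [0, 0, 0], "claw": 2},
], force=25)

```text
t: 22.85
eef_pos: [0.4519, 0.3564, 0.1088]
ee_rot: [3.141, 0.0, 0.002]
force: [-0.1, 0.3, -2.5]
width: 0.0303
gripper_force: 25.0
```

Call:
servo_tool([
  {"angular": [0, 0, 0], "xyz": [1.07, 3.33, 0], "claw": 2},
  {"angular": [0, 0, 0], "xyz": [1.07, 3.33, 0], "claw": 2},
  {"angular": [0, 0, 0], "xyz": [1.07, 3.33, 0], "claw": 2},
  {"angular": [0, 0, 0], "xyz": [1.07, 3.33, 0], "claw": 2},
  {"angular": [0, 0, 0], "xyz": [1.07, 3.33, 0], "claw": 2},
  {"angular": [0, 0, 0], "xyz": [1.07, 3.33, 0], "claw": 2},
  {"angular": [0, 0, 0], "xyz": [1.07, 3.33, 0], "claw": 2},
  {"angular": [0, 0, 0], "xyz": [1.07, 3.33, 0], "claw": 2},
  {"angular": [0, 0, 0], "xyz": [1.07, 3.33, 0], "claw": 2},
  {"angular": [0, 0, 0], "xyz": [1.07, 3.33, 0], "claw": 2},
  {"angular": [0, 0, 0], "xyz": [1.07, 3.33, 0], "claw": 2},
  {"angular": [0, 0, 0], "xyz": [1.07, 3.33, 0], "claw": 2},
  {"angular": [0, 0, 0], "xyz": [1.07, 3.33, 0], "claw": 2},
  {"angular": [0, 0, 0], "xyz": [1.07, 3.33, 0], "claw": 2},
  {"angular": [0, 0, 0], "xyz": [1.07, 3.33, 0], "claw": 2},
  {"angular": [0, 0, 0], "xyz": [1.07, 3.33, 0], "claw": 2},
  {"angular": [0, 0, 0], "xyz": [1.07, 3.33, 0], "claw": 2},
  {"angular": [0, 0, 0], "xyz": [1.07, 3.33, 0], "claw": 2},
  {"angular": [0, 0, -3.3], "xyz": [0, 0, 0], "claw": 2},
  {"angular": [0, 0, 0], "xyz": [0, 0, 0], "claw": 2},
])

```text
t: 24.85
eef_pos: [0.6442, -0.2438, 0.1082]
ee_rot: [-3.141, 0.001, 0.053]
force: [-0.4, 1.4, -1.7]
width: 0.0298
gripper_force: 25.0
```

Run:
```python
from fit import *
viewer.grab_frame("top");viewer.grab_frame("top")
f=grab("wrist","w8");s=monitor.get_state();print(s["eef_pos"],s["ee_rot"],s["t"])
k=("box",.08,.03,.026);e=s["eef_pos"]
print(proj(f,pts(k,[*(e-[0,0,.016]),.057])).round()[[2,3,6,7]])
print("patch",proj(f,pts(("box",.09,.04,0),[.6437,-.242,.005,.057])).round()[:4])
cv2.imwrite("pics/c8.png",f["color"])
```

```text
[ 0.64445883 -0.24216834  0.10896896] [-3.14133898e+00  4.50136629e-04  5.50586765e-02] 25.0
[[351. 214.]
 [277. 214.]
 [357. 232.]
 [270. 232.]]
patch [[347. 317.]
 [285. 317.]
 [350. 177.]
 [281. 177.]]
```

View pics/c8.png

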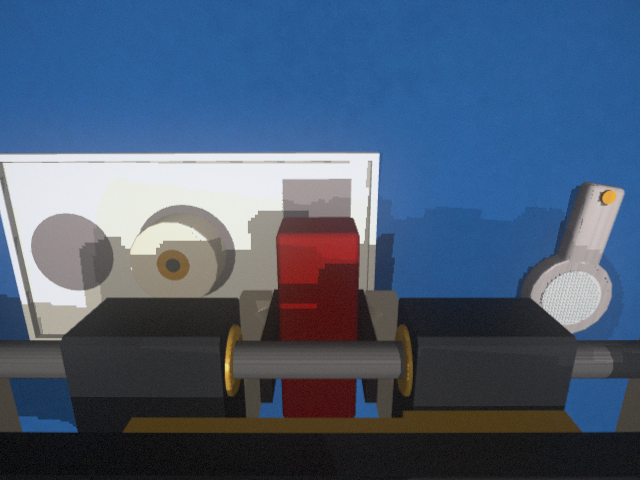

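Wrist view: the bar patch's far edge is at row 179, columns 282–351, as predicted. The bar spans columns 278–357 and is centred on it. I'll lower it.

Call:
servo_tool([
  {"angular": [0, 0, 0], "xyz": [0, 0, 3], "claw": 2},
  {"angular": [0, 0, 0], "xyz": [0, 0, 2.5], "claw": 2},
  {"angular": [0, 0, 0], "xyz": [0, 0, 1.2], "claw": 2},
  {"angular": [0, 0, 0], "xyz": [0, 0, 0.5], "claw": 2},
  {"angular": [0, 0, 0], "xyz": [0, 0, 0.2], "claw": 2},
  {"angular": [0, 0, 0], "xyz": [0, 0, 0.1], "claw": 2},
  {"angular": [0, 0, 0], "xyz": [0, 0, 0], "claw": 2},
  {"angular": [0, 0, 0], "xyz": [0, 0, 0], "claw": 4.3},
  {"angular": [0, 0, 0], "xyz": [0, 0, 0], "claw": 4.3},
  {"angular": [0, 0, 0], "xyz": [0, 0, 0], "claw": 4.3},
  {"angular": [0, 0, 0], "xyz": [0, 0, -2], "claw": 4.3},
  {"angular": [0, 0, 0], "xyz": [0, 0, -3], "claw": 4.3},
  {"angular": [0, 0, 0], "xyz": [0, 0, -3.5], "claw": 4.3},
  {"angular": [0, 0, 3.3], "xyz": [0, 0, 0], "claw": 6.6},
  {"angular": [0, 0, 0], "xyz": [0, 0, 0], "claw": 6.6},
  {"angular": [0, 0, 0], "xyz": [0, 0, 0], "claw": 6.6},
])

```text
t: 26.6
eef_pos: [0.6442, -0.2426, 0.1187]
ee_rot: [-3.141, 0.001, 0.001]
force: [-0.4, 0.1, -0.3]
width: 0.0616
gripper_force: 0.0
```

Call:
servo_tool([
  {"angular": [0, 0, 0], "xyz": [-2.11, -3.12, 0], "claw": 6.6},
  {"angular": [0, 0, 0], "xyz": [-2.11, -3.12, 0], "claw": 6.6},
  {"angular": [0, 0, 0], "xyz": [-2.11, -3.12, 0], "claw": 6.6},
  {"angular": [0, 0, 0], "xyz": [-2.11, -3.12, 0], "claw": 6.6},
  {"angular": [0, 0, 0], "xyz": [-2.11, -3.12, 0], "claw": 6.6},
  {"angular": [0, 0, 0], "xyz": [-2.11, -3.12, 0], "claw": 6.6},
  {"angular": [0, 0, 0], "xyz": [-2.11, -3.12, 0], "claw": 6.6},
  {"angular": [0, 0, 0], "xyz": [-2.11, -3.12, 0], "claw": 6.6},
  {"angular": [0, 0, 0], "xyz": [-2.11, -3.12, 0], "claw": 6.6},
  {"angular": [0, 0, 0], "xyz": [-2.11, -3.12, 0], "claw": 6.6},
])

```text
t: 27.6
eef_pos: [0.4323, 0.0699, 0.1184]
ee_rot: [3.141, 0.001, 0.001]
force: [1.1, 1.3, 0.9]
width: 0.0659
gripper_force: 0.0
```

Call:
servo_tool([
  {"angular": [0, 0, 7.9], "xyz": [0, 0, 0], "claw": 6.6},
  {"angular": [0, 0, 7.9], "xyz": [0, 0, 0], "claw": 6.6},
  {"angular": [0, 0, 7.9], "xyz": [0, 0, 0], "claw": 6.6},
  {"angular": [0, 0, 7.9], "xyz": [0, 0, 0], "claw": 6.6},
  {"angular": [0, 0, 7.9], "xyz": [0, 0, 0], "claw": 6.6},
  {"angular": [0, 0, 7.9], "xyz": [0, 0, 0], "claw": 6.6},
  {"angular": [0, 0, 7.9], "xyz": [0, 0, 0], "claw": 6.6},
  {"angular": [0, 0, 7.9], "xyz": [0, 0, 0], "claw": 6.6},
  {"angular": [0, 0, 7.9], "xyz": [0, 0, 0], "claw": 6.6},
  {"angular": [0, 0, 7.9], "xyz": [0, 0, 0], "claw": 6.6},
  {"angular": [0, 0, 7.9], "xyz": [0, 0, 0], "claw": 6.6},
  {"angular": [0, 0, 0], "xyz": [0, 0, 0], "claw": 6.6},
  {"angular": [0, 0, 0], "xyz": [0, 0, 0], "claw": 6.6},
  {"angular": [0, 0, 0], "xyz": [0, 0, 0], "claw": 6.6},
])

```text
t: 29.0
eef_pos: [0.4336, 0.0691, 0.1189]
ee_rot: [3.141, -0.0, -1.513]
force: [-0.8, -0.4, 0.5]
width: 0.0661
gripper_force: 0.0
```

Run:
```python
from fit import *
f=grab("wrist","w9");s=monitor.get_state();print(s["eef_pos"],s["ee_rot"],s["q"].round(2),s["t"])
u=proj(f,[[.433,.0695,.026]])[0]
h=mask(f,u,[3,80,60],[18,255,255],r=60,close=5)
print(u,mom(h)[:2],cv2.contourArea(h),onz(f,mom(h)[:2],.026))
```

```text
[0.43361701 0.06916637 0.11897399] [ 3.14119566e+00 -2.31948166e-04 -1.51393737e+00] [ 0.61  0.1  -0.67 -0.   -0.8  -0.55] 29.05
[319.52396793 257.92960323] [321.02110232 253.61455875] 3601.5 [0.43228627 0.06678746 0.026     ]
```

Call:
servo_tool([
  {"angular": [0, 0, 0], "xyz": [0.15, 0.05, 3], "claw": 6.6},
  {"angular": [0, 0, 0], "xyz": [0, 0, 3], "claw": 6.6},
  {"angular": [0, 0, 0], "xyz": [0, 0, 2], "claw": 6.6},
  {"angular": [0, 0, 0], "xyz": [0, 0, 1], "claw": 6.6},
  {"angular": [0, 0, 0], "xyz": [0, 0, 0], "claw": 6.6},
  {"angular": [0, 0, 0], "xyz": [0, 0, 0], "claw": 3},
  {"angular": [0, 0, 0], "xyz": [0, 0, 0], "claw": 3},
  {"angular": [0, 0, 0], "xyz": [0, 0, 0], "claw": 3},
  {"angular": [0, 0, 0], "xyz": [0, 0, 0], "claw": 3},
  {"angular": [0, 0, 0], "xyz": [0, 0, 0], "claw": 3},
  {"angular": [0, 0, 0], "xyz": [0, 0, 0], "claw": 3},
  {"angular": [0, 0, 0], "xyz": [0, 0, -2], "claw": 3},
  {"angular": [0, 0, 0], "xyz": [0, 0, -3], "claw": 3},
  {"angular": [0, 0, 0], "xyz": [0, 0, -3], "claw": 3},
  {"angular": [0, 0, 0], "xyz": [0, 0, 0], "claw": 3},
], force=20)

```text
t: 30.55
eef_pos: [0.4355, 0.0689, 0.1128]
ee_rot: [-3.135, 0.003, -1.516]
force: [0.7, 0.8, -0.5]
width: 0.0402
gripper_force: 20.0
```

Call:
servo_tool([
  {"angular": [0, 0, 0], "xyz": [2.44, -2.74, 0], "claw": 3},
  {"angular": [0, 0, 0], "xyz": [2.44, -2.74, 0], "claw": 3},
  {"angular": [0, 0, 0], "xyz": [2.44, -2.74, 0], "claw": 3},
  {"angular": [0, 0, 0], "xyz": [2.44, -2.74, 0], "claw": 3},
  {"angular": [0, 0, 0], "xyz": [2.44, -2.74, 0], "claw": 3},
  {"angular": [0, 0, 0], "xyz": [2.44, -2.74, 0], "claw": 3},
  {"angular": [0, 0, 0], "xyz": [2.44, -2.74, 0], "claw": 3},
  {"angular": [0, 0, 0], "xyz": [0, 0, 0], "claw": 3},
  {"angular": [0, 0, 0], "xyz": [0, 0, 0], "claw": 3},
  {"angular": [0, 0, 0], "xyz": [0, 0, 0], "claw": 3},
])

```text
t: 31.55
eef_pos: [0.6331, -0.0922, 0.1084]
ee_rot: [3.14, 0.0, -1.517]
force: [0.1, -0.5, -2.3]
width: 0.0401
gripper_force: 20.0
```

Run:
```python
from fit import *
viewer.grab_frame("top")
f=grab("wrist","w10");s=monitor.get_state();e=s["eef_pos"];print(e,s["ee_rot"],s["t"])
print(proj(f,[[.635,-.092,.005],e-[0,0,.003]]))
print(proj(f,pts(("cyl",.041,.026),e-[0,0,.016])).round()[60::15], proj(f,pts(("cyl",.05,0),[.635,-.092,.005])).round()[:60:15])
```

```text
[ 0.63339442 -0.0918477   0.10913902] [ 3.14126103e+00  7.72838220e-05 -1.51589435e+00] 31.65
[[315.61735682 251.10439294]
 [318.36605074 336.77451435]]
[[264. 334.]
 [317. 383.]
 [373. 337.]
 [317. 287.]] [[275. 249.]
 [315. 289.]
 [357. 251.]
 [315. 211.]]
```

View pics/w10.png

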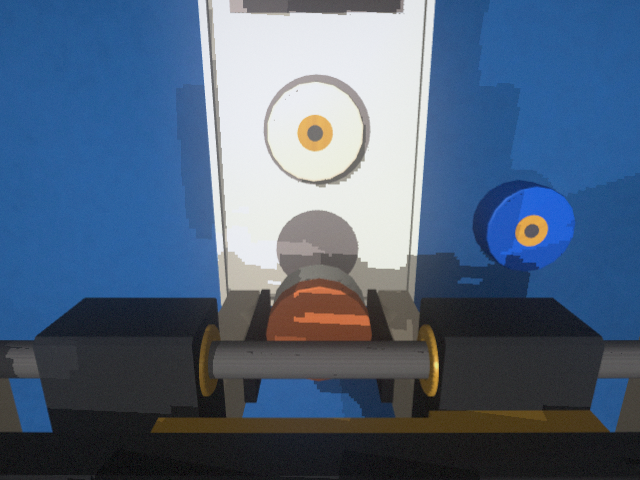

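Wrist view: the tin patch is at (317,250), the held tin with its lid up is at (320,331), and the white wheel is centred on its patch at (315,133). I'll lower it.

Call:
servo_tool([
  {"angular": [0, 0, 0], "xyz": [-0.1, -0.1, 3], "claw": 3},
  {"angular": [0, 0, 0], "xyz": [0, 0, 2.5], "claw": 3},
  {"angular": [0, 0, 0], "xyz": [0, 0, 1.2], "claw": 3},
  {"angular": [0, 0, 0], "xyz": [0, 0, 0.5], "claw": 3},
  {"angular": [0, 0, 0], "xyz": [0, 0, 0.2], "claw": 3},
  {"angular": [0, 0, 0], "xyz": [0, 0, 0.1], "claw": 3},
  {"angular": [0, 0, 0], "xyz": [0, 0, 0], "claw": 3},
  {"angular": [0, 0, 0], "xyz": [0, 0, 0], "claw": 5.4},
  {"angular": [0, 0, 0], "xyz": [0, 0, 0], "claw": 5.4},
  {"angular": [0, 0, 0], "xyz": [0, 0, 0], "claw": 5.4},
  {"angular": [0, 0, 0], "xyz": [0, 0, -2], "claw": 5.4},
  {"angular": [0, 0, 0], "xyz": [0, 0, -3], "claw": 5.4},
  {"angular": [0, 0, 0], "xyz": [0, 0, -4], "claw": 5.4},
  {"angular": [0, 0, 0], "xyz": [-4, 4, -3], "claw": 5.4},
  {"angular": [0, 0, 0], "xyz": [-4, 4, -3], "claw": 5.4},
  {"angular": [0, 0, 0], "xyz": [-4, 4, 0], "claw": 5.4},
  {"angular": [0, 0, 0], "xyz": [-4, 4, 0], "claw": 5.4},
  {"angular": [0, 0, 0], "xyz": [0, 0, 0], "claw": 5.4},
  {"angular": [0, 0, 0], "xyz": [0, 0, 0], "claw": 5.4},
])

```text
t: 33.55
eef_pos: [0.4946, 0.0354, 0.172]
ee_rot: [-3.14, 0.001, -1.514]
force: [0.1, -0.2, -0.2]
width: 0.054
gripper_force: 0.0
```

Run:
```python
from fit import *
T=grab("top","top11");S=grab("scene","scene11");s=monitor.get_state();print(s["eef_pos"],s["t"])
W=("cyl",.05,.024);N=("cyl",.041,.026);B=("box",.08,.03,.026)
for f,nm,reg in((T,"top",(150,240,190,440)),(S,"scene",(185,405,210,480))):
    im=f["color"].copy();y0,y1,x0,x1=reg;sc=3 if f is T else 2.6
    im=cv2.resize(im[y0:y1,x0:x1],None,fx=sc,fy=sc,interpolation=cv2.INTER_CUBIC)
    for k,p in((W,[.598,.1173,.017]),(B,[.606,.2172,.018,-.082]),(W,[.639,-.162,.017]),(B,[.6437,-.242,.018,.057]),(N,[.635,-.092,.018])):
        h=cv2.convexHull(proj(f,pts(k,p)).astype(np.float32))[:,0]
        cv2.polylines(im,[((h-[x0-.5,y0-.5])*sc).astype(np.int32)],True,(255,0,255),1)
    cv2.imwrite(f"pics/{nm}_fin.png",im)
```

```text
[0.49544839 0.03437694 0.17137962] 33.65
```

View pics/top_fin.png

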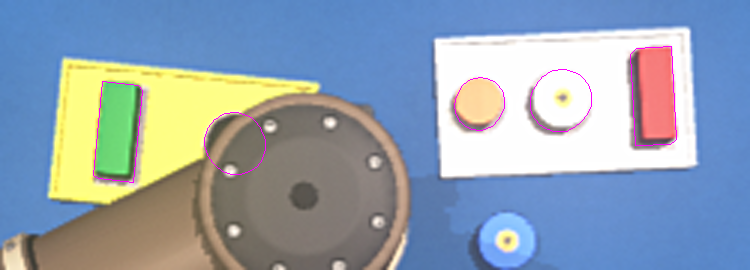

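View pics/scene_fin.png

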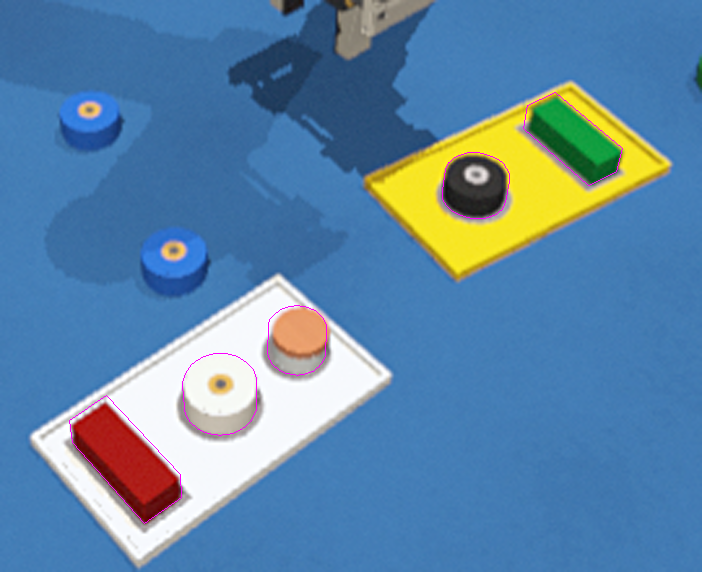

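Both views show all five things on their patches, matching the expected outlines within about 2 mm. The blue wheels haven't moved and the robot is clear of everything. I'll hand it in.

```bash
python3 -c "
from h import *
print(order.job_done())"
```

```text
the job is handed in; nothing more can be done
None
```

Both polishing kits are made up and the job is handed in at about 34 s; the final pictures showed all five things on their patches within about 2 mm, and I never moved the pink wheel, loupe or bur stand.

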